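# Hold a terracotta tube in the V-block for banding

### The arm

A 6-joint arm with a two-finger parallel gripper is mounted at the origin on the work surface. World frame = base frame: x ahead of the robot, y to its left, z up, the work surface at z = 0. Lengths are in m, angles in rad, forces in N, time in s.
With the tool pointing down it reaches from about 0.35 to 0.775 m from the base axis. Payload 5.5 kg.
Tool frame: the origin (TCP) lies at the very end of the fingers, on their centre line; the grasp point (between the pads) lies 19 mm behind it; z points along the fingers, y is the line along which they close (so a half turn about z gives the same grasp; the last joint's range is limited). The gripper opens to 85 mm and grips with 20 to 120 N. Pads are 22 mm wide; open, the fingers measure 114 mm over their backs; the gripper's body (76 mm by 85 mm) begins 54 mm behind the grasp point. The pads swing forward as they close: fully open they stand 13 mm farther back than shut.
Start: joints at [-1.343, 0.313, 0.046, 1.304, 0, 1.431], TCP at [0.207, -0.537, 0.231] pointing down, gripper open.
Joint ranges: [-2.76, 2.76], [-0.86, 1.69], [-1.03, 1.26], [-2.2, 2.34], [-1.47, 1.5], [-3.14, 3.14]. Speed limits (rad/s): [2.57, 2.57, 3.14, 3.14, 3.14, 3.14].

### API

Orientations are given as a unit quaternion [w, x, y, z].
In Python, from workcell import env, imaging, ticket gives the robot as it stands. The module is installed in compiled form; this text tells all that it offers.
- The arm moves only by the tool apply_moves, never from a script. Its argument "rows" is a list of rows, each an object with "xyz": the shift along the tool's x, y, z in mm, a list of three; "turn": the turn, a rotation vector about the tool's x, y, z in rad, a list of three; "grip": the opening, from 0 (shut) to 1 (fully open). A call has 1 to 12 rows; each row is the pose to reach, as a shift and turn from the pose commanded when the call began, along the tool's axes at that moment; what a row does not reach only later rows make up. A row lasts 1/12 s, in which the tool goes at most 41.7 mm and 7.16 degrees, less where a joint would pass 70% of its speed; a pose out of reach is approached as far as the arm can. A call with a gripper value outside its range is refused whole. The fingers move at their own pace and stop on an object; "force" is the grip in N (left out, the last holds). Time passes only in rows, so rows that repeat a pose let the fingers close. It gives the time, the measured TCP pose, the force, the opening and the grip force at its end, in the units of the state.
- env.get_state(): the state, without advancing time (a new reading comes with each control period).
- imaging.read_camera(name): name is "scene" or "top" or "wrist"; returns a dict with "color" (384x512x3 uint8, blue, green, red), "z_map" (384x512 float32, m along the optical axis (not along the pixel's ray), 0 where there is no reading), "camera_matrix" (3x3 intrinsics, pixels), "k1" (the pictures are not rectified: a ray, as slopes to the right and down, at radius r is drawn at 1 + k1 r^2 times it, then the intrinsics apply), "view" (4x4, takes a point from world to camera coordinates). Camera axes: x right, y down, z forward; pixel columns grow to the right and rows downward; lengths in m; the calibration is good to about 2 mm. A picture is of the moment at which its call begins.
- ticket.hand_in(): hands the job in; it is judged then, once.
The state is a dict: "clock": time; "joint_pos": joint angles; "qvel": joint speeds; "tau": joint torques, N m; "tcp_pos": TCP position; "orientation": TCP orientation; "wrist_force": force on the tool from outside, world axes, zero at the start; "ft_torque": the same for the moment, N m; "finger_gap": finger opening in m; "grip_force": force on a finger pad.
Only numpy, scipy, OpenCV 4.12 (cv2) and the standard library are available. Lean on these libraries where they do the work, as an engineer would, in place of code of your own. Each camera call takes 0.05 s, during which the arm holds its last target. There are 200 camera calls.

### The job

Take the red-brown terracotta tube up over the upturned end of its peg and off its stand, lay it in the V-block with its length along the groove, centred so that it rests on both saddles, and press it down gently but firmly, with about 15 N, so that it bears on both sloping sides at once, ready for its band to be painted. Finish while still holding it pressed there: do not let go. Leave the white tube on its peg and the jar, bottle, brush and rubbing block where they are.

Things in the scene. Friction and masses are not known exactly. Their poses are not given: they have to be found in the camera images.
- tube_red: The red-brown fired terracotta tube to be seated: 100 mm long, 44 mm outside, straight bore of 28 mm right through, about 0.2 kg, a thin dark band near each end, both ends alike. Origin at its very middle, on the axis; its x axis is the tube's axis, level at the start and parallel to the peg. It hangs loosely on the peg of stand_red, which runs through its bore, its middle 125 mm above the table.
- stand_red: Fixed stand of the red-brown tube, left or right on the table. Wooden foot 130 x 75 x 12 mm; origin on the table under its steel post (8 mm thick). Along the stand's own -x (roughly towards the robot) the post's top bends into a level round peg, 8 mm thick, axis 135 mm above the table; 127 mm from the post its end turns straight up to 147 mm above the table, the stand's highest point.
- stand_red_peg (a point): Point on the peg's axis, 65 mm from the post, above the hanging tube's middle, 135 mm above the table. To pass the upturned end the tube must be raised by 8 to 20 mm (14 mm is the middle of the free play), kept level, then drawn along the stand's -x by at least 125 mm.
- tube_white: The white tube, same size, hanging on the other, identical stand on the other side of the table: to be left alone.
- vblock: Fixed aluminium V-block on a dark base plate 130 x 90 x 10 mm. Origin on the table under its middle; the 90 degree groove runs along its x. Two rigid saddles, 25 to 45 mm either side of the middle along x, 72 mm wide in y, form it: groove bottom 30 mm, tops 54 mm above the table. The gap between them, 50 mm in x, is open down to the plate at 10 mm, for fingers holding the tube about its middle.
- vblock_left: The sloping sides at +y of the groove (on both saddles); same origin and axes as vblock.
- vblock_right: The sloping sides at -y of the groove (on both saddles); same origin and axes as vblock.
- seat (a point): Point where the tube's middle lies when it is fully seated: over the V-block's middle, 61 mm above the table; axes as vblock's.
- glaze_jar: Blue jar with a white lid, 64 mm wide, 85 mm tall, at the far side; origin at its underside.
- amber_bottle: Amber bottle, 56 mm wide, 150 mm tall, at the far side; origin at its underside.
- brush: Brush with a yellow handle, 215 mm long, lying at the far side.
- rubbing_block: Terracotta-coloured rubbing block, 90 x 60 x 45 mm, near the robot on its right; origin at its underside.
There are look-alikes about, which are no part of the job. Of the things that look like the vblock, take the one that is nearest to the robot's base at the start. What is shaped like the tube_red but purple is not meant.

How it is judged:
By the outcome, as a careful person would: the job done as asked, in the order asked, and still so for the second after the job is handed in, while the arm keeps its last pose, push and grip.
It also fails if it takes over 54 s, if anything falls off the work surface, if the arm or the gripper's body presses on something with over 40 N, if the wrist force passes 120 N, or if a joint passes its speed limit or range.

## Working session

There is one attempt and no reset: what is moved stays moved. The work goes in short steps, Python scripts to look and compute and a tool call to move; the robot and the scene stay as the last step left them, time stands still between calls to the robot, and variables do not carry over. Pictures are saved under pics/ and viewed, at most 10 in all, crops included, and the job is handed in when it is done.

Besides the shell and the picture viewer there is one more tool, called after ">>>" in YAML: its name, and indented under it one key for each argument. apply_moves: Moves the arm, as the interface text tells. Its arguments: {"type":"object","properties":{"rows":{"type":"array"},"force":{"type":"number"}},"required":["rows"]}

```bash
mkdir -p pics; cat > h.py <<'E'
import numpy as np, cv2
from scipy.spatial.transform import Rotation as R
from workcell import env, imaging, ticket
def snap(n):
    d=imaging.read_camera(n); np.savez(f'{n}.npz',**d); return d
def pts(d):
    """world point for each pixel from z_map"""
    h,w=d['z_map'].shape; K=np.array(d['camera_matrix']); k=float(d['k1'])
    u,v=np.meshgrid(np.arange(w),np.arange(h))
    p=np.stack([u,v],-1).reshape(-1,1,2).astype(float)
    s=cv2.undistortPoints(p,K,np.array([k,0,0,0.]) ).reshape(h,w,2)
    z=d['z_map'].astype(float); c=np.stack([s[...,0]*z,s[...,1]*z,z],-1)
    V=np.array(d['view']); return (c-V[:3,3])@V[:3,:3]
E
python3 - <<'E'
from h import *
a=snap('scene');b=snap('top')
cv2.imwrite('pics/scene.png',cv2.resize(a['color'],(800,600)));cv2.imwrite('pics/top.png',cv2.resize(b['color'],(800,600)))
for d in(a,b):
    print(d['camera_matrix'],d['k1'],(d['z_map']>0).mean()); V=d['view'];print(-V[:3,:3].T@V[:3,3])
s=env.get_state();print(s)
E
```

```text
[[353.47057685   0.         256.61782387]
 [  0.         353.47057685 189.52081026]
 [  0.           0.           1.        ]] -0.006226234802985913 0.9958546956380209
[0.95408932 0.51347562 0.94799601]
[[465.02982429   0.         265.06536398]
 [  0.         465.02982429 193.25706037]
 [  0.           0.           1.        ]] -0.17812447562171255 0.9962005615234375
[ 0.35194161 -0.03753056  1.64367897]
{'clock': 0.1, 'joint_pos': array([-1.34263044e+00,  3.13923926e-01,  4.51024564e-02,  1.30359917e+00,
       -1.03403172e-05,  1.43120845e+00]), 'qvel': array([ 0.00162668, -0.00136603,  0.00230334, -0.00061505,  0.00059039,
       -0.0001226 ]), 'tau': array([ 1.75563633e-03, -4.81727135e+01,  2.99242473e+01,  1.28088307e-02,
       -1.45565773e-04,  2.13517438e-06]), 'tcp_pos': array([ 0.20661591, -0.5361131 ,  0.23050286]), 'orientation': array([-8.11132377e-04,  9.83141900e-01,  1.82842407e-01, -4.11229817e-05]), 'wrist_force': array([-0.20734656,  1.03313402, -0.38146585]), 'ft_torque': array([-0.00515185,  0.01172078, -0.02898734]), 'grip_force': 0.0, 'finger_gap': 0.0852305769855255}
```

View pics/top.png

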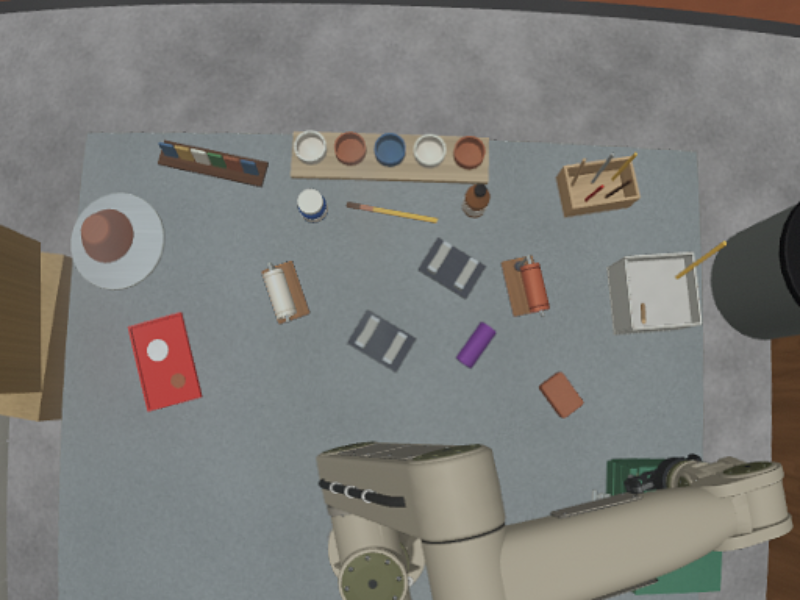

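View pics/scene.png

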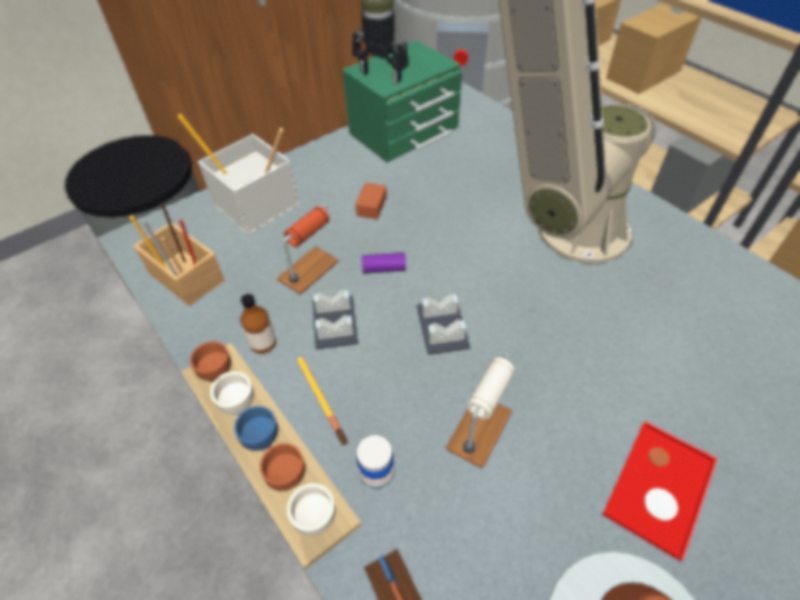

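Top view (800×600): the candidates for the red tube are the terracotta tube on its stand at (535,285), the purple tube at (477,345), the white tube at (280,292) and the rubbing block at (561,395). I choose (535,285). There are two V-blocks, at (382,341) and (452,267), and the nearer to the base (370,580) is (382,341).

```bash
python3 - <<'E'
from h import *
for n in('top','scene'):
    d=dict(np.load(n+'.npz')); P=pts(d); c=d['color']; hsv=cv2.cvtColor(c,cv2.COLOR_BGR2HSV)
    tab=np.median(P[...,2][(abs(P[...,2])<.02)]); print(n,'table z',tab)
    H,S,Vv=[hsv[...,i].astype(int) for i in range(3)]
    Z=P[...,2]; X=P[...,0];Y=P[...,1]
    def rep(name,m):
        k,l,st,ce=cv2.connectedComponentsWithStats(m.astype(np.uint8))
        for i in range(1,k):
            if st[i,4]<60: continue
            q=P[l==i]; (cx,cy),(w,h),an=cv2.minAreaRect((q[:,:2]*1000).astype(np.float32))
            print(name,'px',ce[i].round(),'n',st[i,4],'med',np.median(q,0).round(4),'rect c',round(cx,1),round(cy,1),'wh',round(w,1),round(h,1),'ang',round(an,1),'z5-95',np.percentile(q[:,2],[5,95]).round(3))
    reg=(X>.25)&(X<.8)&(abs(Y)<.6)
    rep('red',reg&((H<12)|(H>175))&(S>120)&(Z>.09)&(Z<.16))
    rep('white',reg&(S<60)&(Vv>150)&(Z>.09)&(Z<.16))
    rep('plate',reg&(Vv<85)&(Z>-.005)&(Z<.025))
    rep('saddle',reg&(S<70)&(Vv>100)&(Z>.025)&(Z<.065))
    rep('foot',reg&(H>5)&(H<20)&(S>80)&(Z>.003)&(Z<.025))
d=dict(np.load('top.npz'))['color']
a=cv2.resize(d[150:270,210:370],(800,600),interpolation=cv2.INTER_CUBIC)
cv2.imwrite('pics/crop.png',a)
E
```

```text
top table z 0.0008997469391251511
red px [342. 184.] n 375 med [ 0.5735 -0.3152  0.1434] rect c 574.7 -317.6 wh 99.7 42.5 ang 14.3 z5-95 [0.132 0.151]
white px [ 88. 155.] n 1190 med [0.6499 0.5469 0.1018] rect c 657.8 545.8 wh 216.5 107.6 ang 0.2 z5-95 [0.096 0.108]
white px [411. 188.] n 598 med [ 0.5772 -0.5647  0.0944] rect c 570.7 -560.6 wh 153.3 86.2 ang 3.2 z5-95 [0.091 0.141]
white px [178. 187.] n 367 med [0.5451 0.2203 0.1437] rect c 549.1 223.0 wh 127.8 39.4 ang 20.4 z5-95 [0.136 0.151]
plate px [288. 172.] n 435 med [ 0.6273 -0.1474  0.0103] rect c 633.2 -149.2 wh 126.0 88.2 ang 59.5 z5-95 [0.004 0.017]
saddle px [281. 164.] n 120 med [ 0.6511 -0.1204  0.0472] rect c 649.7 -120.8 wh 19.7 71.7 ang 59.2 z5-95 [0.029 0.055]
saddle px [298. 175.] n 110 med [ 0.6152 -0.1806  0.0459] rect c 613.6 -180.9 wh 19.1 71.1 ang 59.9 z5-95 [0.032 0.055]
saddle px [394. 190.] n 155 med [ 0.5714 -0.5211  0.0452] rect c 569.1 -521.0 wh 157.6 7.6 ang 6.8 z5-95 [0.027 0.062]
saddle px [235. 212.] n 129 med [0.4781 0.0345 0.0458] rect c 477.3 34.6 wh 20.4 71.6 ang 60.9 z5-95 [0.031 0.055]
sad
[... 1443 characters left out ...]
0.053]
saddle px [170. 216.] n 96 med [ 0.7818 -0.1726  0.0459] rect c 776.8 -176.0 wh 44.3 12.9 ang 14.9 z5-95 [0.028 0.063]
saddle px [241. 305.] n 88 med [0.7784 0.1982 0.0367] rect c 770.7 189.6 wh 26.8 63.4 ang 66.1 z5-95 [0.026 0.048]
foot px [197. 172.] n 511 med [ 0.5988 -0.3073  0.012 ] rect c 601.3 -311.0 wh 128.2 76.1 ang 13.4 z5-95 [0.008 0.015]
foot px [306. 278.] n 765 med [0.5817 0.2379 0.0122] rect c 570.2 229.1 wh 128.7 73.0 ang 21.7 z5-95 [0.009 0.015]
foot px [215. 273.] n 75 med [0.7729 0.0603 0.0116] rect c 772.8 60.1 wh 74.4 12.1 ang 78.8 z5-95 [0.008 0.015]
foot px [421. 292.] n 107 med [0.3578 0.4659 0.0083] rect c 357.9 466.6 wh 29.8 34.1 ang 55.2 z5-95 [0.006 0.011]
```

View pics/crop.png

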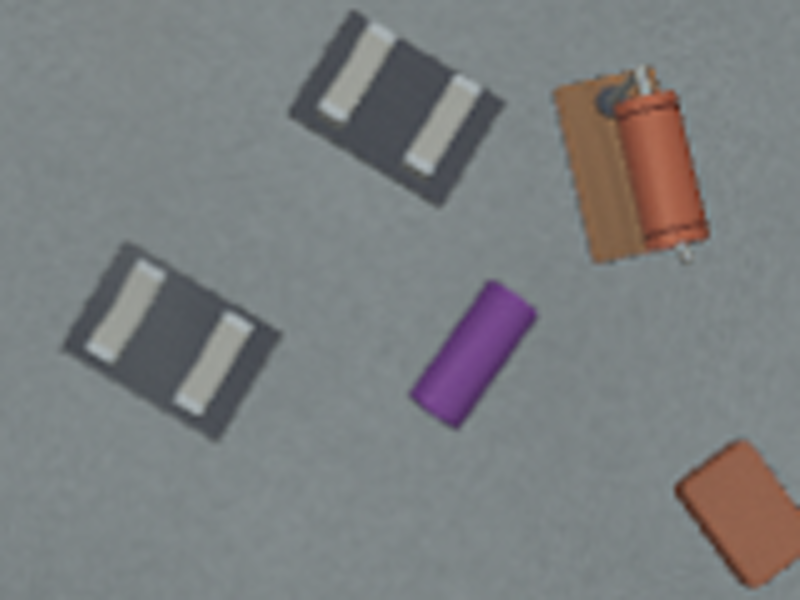

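The crop shows the terracotta tube on its peg, with its middle at about (662,168) and its peg end pointing down the picture. The purple tube is separate, and the near V-block is at about (172,340). The choice holds. Estimates: tube at (0.576, −0.316), axis 14.3°; near V-block at (0.462, 0.0045), groove 61.2°.

```bash
cat >> h.py <<'E'
def goal(x,y,z,deg):
    s=env.get_state(); q=s['orientation']; A=R.from_quat([q[1],q[2],q[3],q[0]])
    B=R.from_euler('z',deg,degrees=True)*R.from_euler('x',180,degrees=True)
    print('xyz mm',(A.inv().apply(np.array([x,y,z])-s['tcp_pos'])*1000).round(1),'turn',(A.inv()*B).as_rotvec().round(4))
def show():
    s=env.get_state(); print({k:np.round(s[k],4) for k in('clock','joint_pos','tcp_pos','orientation','wrist_force','ft_torque','grip_force','finger_gap')})
E
python3 -c "
from h import *
goal(.576,-.316,.205,14.3)"
```

```text
xyz mm [423.8 -72.6  25.7] turn [-1.600e-03 -1.000e-04  1.182e-01]
```

>>> apply_moves:
  rows:
    - {"xyz":[40,0,0],"turn":[0,0,0],"grip":1}
    - {"xyz":[424,-72.6,5],"turn":[0,0,0.118],"grip":1}
    - {"xyz":[424,-72.6,5],"turn":[0,0,0.118],"grip":1}
    - {"xyz":[424,-72.6,5],"turn":[0,0,0.118],"grip":1}
    - {"xyz":[424,-72.6,5],"turn":[0,0,0.118],"grip":1}
    - {"xyz":[424,-72.6,5],"turn":[0,0,0.118],"grip":1}
    - {"xyz":[424,-72.6,5],"turn":[0,0,0.118],"grip":1}
    - {"xyz":[424,-72.6,5],"turn":[0,0,0.118],"grip":1}
    - {"xyz":[424,-72.6,5],"turn":[0,0,0.118],"grip":1}
    - {"xyz":[424,-72.6,5],"turn":[0,0,0.118],"grip":1}
    - {"xyz":[424,-72.6,5],"turn":[0,0,0.118],"grip":1}
    - {"xyz":[424,-72.6,5],"turn":[0,0,0.118],"grip":1}

```text
clock: 1.1
tcp_pos: [0.5794, -0.3131, 0.2249]
orientation: [-0.001, 0.992, 0.127, -0.0]
wrist_force: [-0.9, -0.8, 0.4]
finger_gap: 0.0854
grip_force: 0.0
```

```bash
python3 - <<'E'
from h import *
show()
d=snap('wrist');print(d['camera_matrix'][0],d['k1'])
cv2.imwrite('pics/wrist1.png',d['color']); P=pts(d); hsv=cv2.cvtColor(d['color'],cv2.COLOR_BGR2HSV)
m=((hsv[...,0]<12)|(hsv[...,0]>175))&(hsv[...,1]>100)&(P[...,2]>.1)&(P[...,2]<.16)
q=P[m]; print(m.sum(), cv2.minAreaRect((q[:,:2]*1000).astype(np.float32)), np.percentile(q[:,2],[2,50,98]))
E
```

```text
{'clock': np.float64(1.1), 'joint_pos': array([-6.1760e-01,  4.8490e-01,  2.8630e-01,  1.3732e+00,  1.0000e-03,
        2.2686e+00]), 'tcp_pos': array([ 0.5794, -0.3131,  0.2249]), 'orientation': array([-7.000e-04,  9.919e-01,  1.273e-01, -1.000e-04]), 'wrist_force': array([-0.8767, -0.7743,  0.4253]), 'ft_torque': array([-0.0052,  0.072 ,  0.0146]), 'grip_force': np.float64(0.0), 'finger_gap': np.float64(0.0854)}
[326.22400304   0.         259.63139428] -0.07860660284779715
7605 ((579.0027465820312, -319.3738098144531), (100.22358703613281, 43.767852783203125), 13.724823951721191) [0.12746045 0.14495023 0.14829456]
```

View pics/wrist1.png

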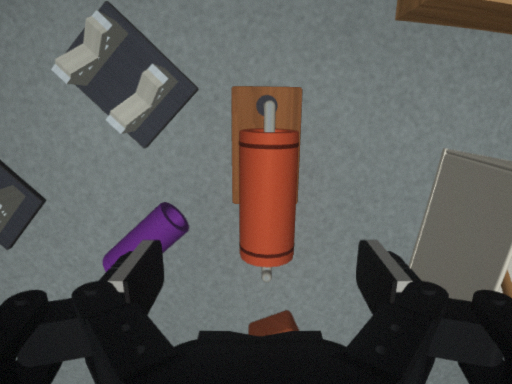

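The wrist view shows the tube between the fingers, from (267,130) to (267,262). The peg tip is at (267,275) towards the robot and the post is at (267,105). I'll let the arm settle, then refine in the tool frame.

>>> apply_moves:
  rows:
    - {"xyz":[0,0,0],"turn":[0,0,0],"grip":1}
    - {"xyz":[0,0,0],"turn":[0,0,0],"grip":1}

```text
clock: 1.32
tcp_pos: [0.5753, -0.317, 0.226]
orientation: [-0.0, 0.992, 0.124, -0.0]
wrist_force: [0.2, -0.7, 0.4]
finger_gap: 0.0854
grip_force: 0.0
```

```bash
cat > w.py <<'E'
from h import *
show()
d=snap('wrist'); P=pts(d); hsv=cv2.cvtColor(d['color'],cv2.COLOR_BGR2HSV)
m=((hsv[...,0]<12)|(hsv[...,0]>175))&(hsv[...,1]>100)&(P[...,2]>.1)&(P[...,2]<.2)
q=P[m]; r=cv2.minAreaRect((q[:,:2]*1000).astype(np.float32)); print(m.sum(), r, np.percentile(q[:,2],[2,50,98]))
s=env.get_state(); o=s['orientation'];A=R.from_quat([o[1],o[2],o[3],o[0]])
print('tube mid in tool mm',(A.inv().apply(np.array([*r[0],125])/1000-s['tcp_pos'])*1000).round(1), 'yaw',2*np.degrees(np.arctan2(o[2],o[1])))
V=d['view'];print('cam in tool',A.inv().apply(-V[:3,:3].T@V[:3,3]-s['tcp_pos']))
E
python3 w.py
```

```text
{'clock': np.float64(1.3167), 'joint_pos': array([-6.2550e-01,  4.8100e-01,  2.8280e-01,  1.3734e+00, -4.0000e-04,
        2.2674e+00]), 'tcp_pos': array([ 0.5753, -0.317 ,  0.226 ]), 'orientation': array([-1.000e-04,  9.923e-01,  1.240e-01, -5.000e-04]), 'wrist_force': array([ 0.2262, -0.7244,  0.3636]), 'ft_torque': array([ 0.007 ,  0.0563, -0.0475]), 'grip_force': np.float64(0.0), 'finger_gap': np.float64(0.0854)}
7626 ((578.9489135742188, -319.3487243652344), (100.19158935546875, 44.4400520324707), 14.02209186553955) [0.12869029 0.14485335 0.14827919]
tube mid in tool mm [  3.2   3.  101.3] yaw 14.212631570716391
cam in tool [ 6.65172932e-02 -8.50014548e-06 -1.43083280e-01]
```

>>> apply_moves:
  rows:
    - {"xyz":[2.5,2.5,40],"turn":[0,0,0],"grip":1}
    - {"xyz":[2.5,2.5,75],"turn":[0,0,0],"grip":1}
    - {"xyz":[2.5,2.5,100],"turn":[0,0,0],"grip":1}
    - {"xyz":[2.5,2.5,115],"turn":[0,0,0],"grip":1}
    - {"xyz":[2.5,2.5,122],"turn":[0,0,0],"grip":1}
    - {"xyz":[2.5,2.5,122],"turn":[0,0,0],"grip":1}
    - {"xyz":[2.5,2.5,122],"turn":[0,0,0],"grip":1}
    - {"xyz":[2.5,2.5,122],"turn":[0,0,0],"grip":1}

```text
clock: 2.03
tcp_pos: [0.5799, -0.3193, 0.1062]
orientation: [0.001, 0.992, 0.124, 0.001]
wrist_force: [0.1, -0.0, -0.1]
finger_gap: 0.0854
grip_force: 0.0
```

>>> apply_moves:
  rows:
    - {"xyz":[0,0,0],"turn":[0,0,0],"grip":0.65}
    - {"xyz":[0,0,0],"turn":[0,0,0],"grip":0.6}
    - {"xyz":[0,0,0],"turn":[0,0,0],"grip":0.55}
    - {"xyz":[0,0,0],"turn":[0,0,0],"grip":0.5}
    - {"xyz":[0,0,0],"turn":[0,0,0],"grip":0.4}
    - {"xyz":[0,0,0],"turn":[0,0,0],"grip":0.4}
    - {"xyz":[0,0,0],"turn":[0,0,0],"grip":0.4}
    - {"xyz":[0,0,0],"turn":[0,0,0],"grip":0.4}
  force: 25

```text
clock: 2.7
tcp_pos: [0.5797, -0.3184, 0.1052]
orientation: [0.001, 0.992, 0.125, 0.001]
wrist_force: [-0.6, 1.5, 4.7]
finger_gap: 0.0435
grip_force: 25.5
```

```bash
python3 -c "
from h import *
show()
d=snap('wrist');cv2.imwrite('pics/wrist2.png',d['color'])"
```

```text
{'clock': np.float64(2.7), 'joint_pos': array([-0.6235,  0.5358,  0.0728,  1.1063, -0.    ,  2.2682]), 'tcp_pos': array([ 0.5797, -0.3184,  0.1052]), 'orientation': array([5.000e-04, 9.922e-01, 1.246e-01, 5.000e-04]), 'wrist_force': array([-0.5756,  1.4964,  4.6876]), 'ft_torque': array([-0.0079,  0.1123, -0.0375]), 'grip_force': np.float64(25.5333), 'finger_gap': np.float64(0.0435)}
```

View pics/wrist2.png

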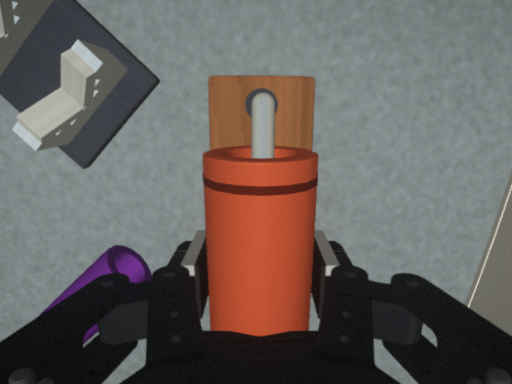

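The wrist view shows the tube gripped at its middle, with pads at (200,265) and (325,265). The peg enters the bore at (262,150). I'll grip harder and lift 14 mm.

>>> apply_moves:
  rows:
    - {"xyz":[0,0,0],"turn":[0,0,0],"grip":0.35}
    - {"xyz":[0,0,0],"turn":[0,0,0],"grip":0.35}
    - {"xyz":[0,0,-5],"turn":[0,0,0],"grip":0.35}
    - {"xyz":[0,0,-10],"turn":[0,0,0],"grip":0.35}
    - {"xyz":[0,0,-14],"turn":[0,0,0],"grip":0.35}
    - {"xyz":[0,0,-14],"turn":[0,0,0],"grip":0.35}
    - {"xyz":[0,0,-14],"turn":[0,0,0],"grip":0.35}
    - {"xyz":[0,0,-14],"turn":[0,0,0],"grip":0.35}
  force: 60

```text
clock: 3.42
tcp_pos: [0.5792, -0.3181, 0.118]
orientation: [-0.0, 0.992, 0.125, -0.0]
wrist_force: [-0.8, 0.6, -1.5]
finger_gap: 0.0426
grip_force: 61.0
```

```bash
python3 - <<'E'
from h import *
show()
d=snap('wrist');P=pts(d)
hsv=cv2.cvtColor(d['color'],cv2.COLOR_BGR2HSV);m=((hsv[...,0]<12)|(hsv[...,0]>175))&(hsv[...,1]>100)&(P[...,2]>.1)
s=env.get_state();o=s['orientation'];A=R.from_quat([o[1],o[2],o[3],o[0]])
T=A.inv().apply((P-s['tcp_pos']).reshape(-1,3)).reshape(P.shape)*1000
for lo in(15,25,35,43):
    k=m&(T[...,0]>lo)&(T[...,0]<lo+5)&(abs(T[...,1])<4); print(lo,k.sum(),P[k].mean(0) if k.any() else '')
print('front end x',np.percentile(T[m][:,0],[98,99.5]),'y range',np.percentile(T[m][:,1],[1,99]))
d=snap('scene');P=pts(d)
hsv=cv2.cvtColor(d['color'],cv2.COLOR_BGR2HSV);m=((hsv[...,0]<12)|(hsv[...,0]>175))&(hsv[...,1]>120)&(P[...,2]>.11)&(abs(P[...,1]+.31)<.08)&(abs(P[...,0]-.575)<.09)
print(m.sum(),np.percentile(P[m][:,2],[50,95,99]))
E
```

```text
{'clock': np.float64(3.4167), 'joint_pos': array([-6.2360e-01,  5.2840e-01,  9.3000e-02,  1.1358e+00, -1.0000e-04,
        2.2682e+00]), 'tcp_pos': array([ 0.5792, -0.3181,  0.118 ]), 'orientation': array([-1.000e-04,  9.922e-01,  1.246e-01, -2.000e-04]), 'wrist_force': array([-0.8397,  0.6361, -1.4732]), 'ft_torque': array([-0.0122, -0.0314, -0.0427]), 'grip_force': np.float64(61.048), 'finger_gap': np.float64(0.0426)}
15 311 [ 0.59614676 -0.3137455   0.15984541]
25 339 [ 0.60574798 -0.31119038  0.15980858]
35 362 [ 0.61547676 -0.3088537   0.15985154]
43 410 [ 0.62326098 -0.30665275  0.15763974]
front end x [48.93658205 49.12000693] y range [-20.10643632  20.72983953]
189 [0.15439916 0.16791295 0.18579717]
```

>>> apply_moves:
  rows:
    - {"xyz":[-10,0,0],"turn":[0,0,0],"grip":0.35}
    - {"xyz":[-25,0,0],"turn":[0,0,0],"grip":0.35}
    - {"xyz":[-40,0,0],"turn":[0,0,0],"grip":0.35}
    - {"xyz":[-55,0,0],"turn":[0,0,0],"grip":0.35}
    - {"xyz":[-70,0,0],"turn":[0,0,0],"grip":0.35}
    - {"xyz":[-85,0,0],"turn":[0,0,0],"grip":0.35}
    - {"xyz":[-100,0,0],"turn":[0,0,0],"grip":0.35}
    - {"xyz":[-115,0,0],"turn":[0,0,0],"grip":0.35}
    - {"xyz":[-130,0,0],"turn":[0,0,0],"grip":0.35}
    - {"xyz":[-145,0,0],"turn":[0,0,0],"grip":0.35}
    - {"xyz":[-150,0,0],"turn":[0,0,0],"grip":0.35}
    - {"xyz":[-150,0,0],"turn":[0,0,0],"grip":0.35}

```text
clock: 4.52
tcp_pos: [0.4325, -0.3556, 0.1184]
orientation: [-0.0, 0.992, 0.124, -0.0]
wrist_force: [-0.3, -0.5, -1.7]
finger_gap: 0.0424
grip_force: 61.1
```

```bash
python3 - <<'E'
from h import *
show()
d=snap('wrist'); cv2.imwrite('pics/wrist3.png',d['color'])
goal(.462,.0045,.15,61.2)
E
```

```text
{'clock': np.float64(4.5167), 'joint_pos': array([-8.3130e-01,  3.4290e-01, -1.9600e-01,  1.0322e+00, -2.0000e-04,
        2.0623e+00]), 'tcp_pos': array([ 0.4325, -0.3556,  0.1184]), 'orientation': array([-1.000e-04,  9.923e-01,  1.237e-01, -2.000e-04]), 'wrist_force': array([-0.2764, -0.4904, -1.673 ]), 'ft_torque': array([0.0284, 0.0187, 0.0078]), 'grip_force': np.float64(61.0659), 'finger_gap': np.float64(0.0424)}
xyz mm [ 116.2 -342.   -31.5] turn [ 4.000e-04 -3.000e-04 -8.195e-01]
```

View pics/wrist3.png

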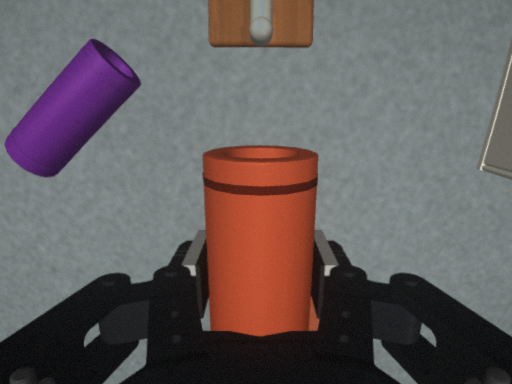

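The wrist view shows the tube free of the peg, with the peg tip at (262,30) well ahead of the tube's front end at (262,150). Next I move to hover over the near V-block.

>>> apply_moves:
  rows:
    - {"xyz":[0,-10,-35],"turn":[0,0,0],"grip":0.35}
    - {"xyz":[10,-45,-35],"turn":[0,0,-0.12],"grip":0.35}
    - {"xyz":[116,-342,-35],"turn":[0,0,-0.82],"grip":0.35}
    - {"xyz":[116,-342,-35],"turn":[0,0,-0.82],"grip":0.35}
    - {"xyz":[116,-342,-35],"turn":[0,0,-0.82],"grip":0.35}
    - {"xyz":[116,-342,-35],"turn":[0,0,-0.82],"grip":0.35}
    - {"xyz":[116,-342,-35],"turn":[0,0,-0.82],"grip":0.35}
    - {"xyz":[116,-342,-35],"turn":[0,0,-0.82],"grip":0.35}
    - {"xyz":[116,-342,-35],"turn":[0,0,-0.82],"grip":0.35}
    - {"xyz":[116,-342,-35],"turn":[0,0,-0.82],"grip":0.35}
    - {"xyz":[116,-342,-35],"turn":[0,0,-0.82],"grip":0.35}
    - {"xyz":[116,-342,-35],"turn":[0,0,-0.82],"grip":0.35}

```text
clock: 5.57
tcp_pos: [0.4624, 0.0066, 0.1535]
orientation: [0.0, 0.859, 0.512, 0.0]
wrist_force: [-0.4, -0.8, -2.3]
finger_gap: 0.0419
grip_force: 61.9
```

>>> apply_moves:
  rows:
    - {"xyz":[0,0,0],"turn":[0,0,0],"grip":0.35}
    - {"xyz":[0,0,0],"turn":[0,0,0],"grip":0.35}

```text
clock: 5.73
tcp_pos: [0.4622, 0.0041, 0.1533]
orientation: [0.0, 0.861, 0.509, 0.0]
wrist_force: [0.1, 0.2, -2.2]
finger_gap: 0.0426
grip_force: 61.9
```

```bash
python3 - <<'E'
from h import *
show()
d=snap('wrist'); cv2.imwrite('pics/wrist4.png',d['color']); P=pts(d)
s=env.get_state();o=s['orientation'];A=R.from_quat([o[1],o[2],o[3],o[0]])
T=A.inv().apply((P-s['tcp_pos']).reshape(-1,3)).reshape(P.shape)*1000
hsv=cv2.cvtColor(d['color'],cv2.COLOR_BGR2HSV)
near=np.hypot(P[...,0]-.46,P[...,1])<.11
m=near&(hsv[...,1]<70)&(hsv[...,2]>90)&(P[...,2]>.025)&(P[...,2]<.06)
k,l,st,c=cv2.connectedComponentsWithStats(m.astype(np.uint8))
for i in range(1,k):
    if st[i,4]>100:
        t=T[l==i]; print(c[i].round(),st[i,4],'tool min/max',np.percentile(t,[1,99],axis=0).round(1).tolist(),cv2.minAreaRect(t[:,:2].astype(np.float32)),'z',np.percentile(P[l==i][:,2],[2,98]).round(4))
goal(.462,.0045,.15,61.2)
E
```

```text
{'clock': np.float64(5.7333), 'joint_pos': array([-1.6490e-01,  1.3760e-01, -3.7610e-01,  1.0568e+00, -3.0000e-04,
        1.9078e+00]), 'tcp_pos': array([0.4622, 0.0041, 0.1533]), 'orientation': array([2.000e-04, 8.605e-01, 5.094e-01, 0.000e+00]), 'wrist_force': array([ 0.1015,  0.2175, -2.1917]), 'ft_torque': array([-0.0407,  0.0094,  0.0078]), 'grip_force': np.float64(61.9211), 'finger_gap': np.float64(0.0426)}
[261. 137.] 1838 tool min/max [[34.7, -33.7, 98.4], [48.2, 37.3, 126.8]] ((40.978981018066406, 1.9927253723144531), (14.818426132202148, 72.2253189086914), 0.39804714918136597) z [0.0276 0.0546]
xyz mm [ 0.5 -0.4  3.2] turn [0.0002 0.0002 0.0001]
```

View pics/wrist4.png

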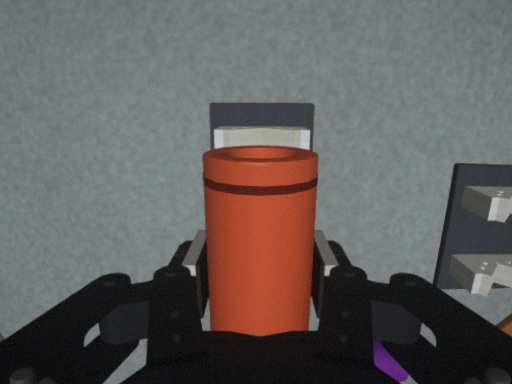

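The wrist view shows the front saddle just ahead of the tube at (262,137), and the groove is aligned with the tube. I'll cross-check with the plate edges.

```bash
python3 - <<'E'
from h import *
d=dict(np.load('wrist.npz'));P=pts(d)
s=env.get_state();o=s['orientation'];A=R.from_quat([o[1],o[2],o[3],o[0]])
T=A.inv().apply((P-s['tcp_pos']).reshape(-1,3)).reshape(P.shape)*1000
hsv=cv2.cvtColor(d['color'],cv2.COLOR_BGR2HSV)
m=(hsv[...,2]<85)&(abs(P[...,2]-.01)<.006)&(T[...,0]>47)&(T[...,0]<80)&(abs(T[...,1])<60)
t=T[m]; print(m.sum(),t[:,0].max(),np.percentile(t[:,0],99.5),cv2.minAreaRect(t[:,:2].astype(np.float32)),np.percentile(P[m][:,2],50))
m=(P[...,2]>.051)&(P[...,2]<.058)&(abs(T[...,1])<45)&(T[...,0]<60)&(T[...,0]>30)&(hsv[...,1]<70)
for sgn in(-1,1):
    t=T[m&(T[...,1]*sgn>0)]; print(len(t),t.min(0),t.max(0))
E
```

```text
2425 67.54169528999599 67.44025770445911 ((57.243064880371094, 2.1930885314941406), (89.5248031616211, 20.36541748046875), 89.84022521972656) 0.010636716912652455
175 [ 35.76745338 -32.63469981  96.94830105] [ 48.29422192 -17.07598903 102.22395136]
179 [35.00403033 20.97049029 97.67391577] [ 47.95194863  37.49533768 102.19814147]
```

>>> apply_moves:
  rows:
    - {"xyz":[3.3,1.8,30],"turn":[0,0,0],"grip":0.35}
    - {"xyz":[3.3,1.8,60],"turn":[0,0,0],"grip":0.35}
    - {"xyz":[3.3,1.8,80],"turn":[0,0,0],"grip":0.35}
    - {"xyz":[3.3,1.8,95],"turn":[0,0,0],"grip":0.35}
    - {"xyz":[3.3,1.8,102],"turn":[0,0,0],"grip":0.35}
    - {"xyz":[3.3,1.8,106],"turn":[0,0,0],"grip":0.35}
    - {"xyz":[3.3,1.8,107],"turn":[0,0,0],"grip":0.35}
    - {"xyz":[3.3,1.8,107],"turn":[0,0,0],"grip":0.35}
    - {"xyz":[3.3,1.8,107],"turn":[0,0,0],"grip":0.35}
    - {"xyz":[3.3,1.8,107],"turn":[0,0,0],"grip":0.35}

```text
clock: 6.62
tcp_pos: [0.4659, 0.0066, 0.0472]
orientation: [0.001, 0.86, 0.51, 0.001]
wrist_force: [-0.6, 0.6, -1.3]
finger_gap: 0.0427
grip_force: 61.9
```

```bash
cat > f.py <<'E'
from h import *
show()
s=env.get_state();o=s['orientation'];A=R.from_quat([o[1],o[2],o[3],o[0]])
print('F tool',A.inv().apply(s['wrist_force']-[0,0,-2]).round(2),'M tool',A.inv().apply(s['ft_torque']).round(3))
E
python3 f.py
```

```text
{'clock': np.float64(6.6167), 'joint_pos': array([-1.5840e-01,  2.4840e-01, -5.2970e-01,  7.9070e-01, -1.0000e-04,
        1.9136e+00]), 'tcp_pos': array([0.4659, 0.0066, 0.0472]), 'orientation': array([7.000e-04, 8.604e-01, 5.097e-01, 7.000e-04]), 'wrist_force': array([-0.5598,  0.5958, -1.2666]), 'ft_torque': array([-0.0185, -0.0387,  0.0178]), 'grip_force': np.float64(61.8884), 'finger_gap': np.float64(0.0427)}
F tool [ 0.25 -0.78 -0.73] M tool [-0.043  0.002 -0.018]
```

Not touching yet, so I'll creep down.

>>> apply_moves:
  rows:
    - {"xyz":[0,0,1],"turn":[0,0,0],"grip":0.35}
    - {"xyz":[0,0,2],"turn":[0,0,0],"grip":0.35}
    - {"xyz":[0,0,3],"turn":[0,0,0],"grip":0.35}
    - {"xyz":[0,0,3],"turn":[0,0,0],"grip":0.35}
    - {"xyz":[0,0,3],"turn":[0,0,0],"grip":0.35}

```text
clock: 7.03
tcp_pos: [0.4649, 0.0069, 0.0432]
orientation: [0.0, 0.86, 0.51, -0.0]
wrist_force: [-0.4, 0.8, -2.6]
finger_gap: 0.0425
grip_force: 61.9
```

```bash
python3 f.py
```

```text
{'clock': np.float64(7.0333), 'joint_pos': array([-1.5810e-01,  2.5330e-01, -5.3500e-01,  7.8250e-01, -1.0000e-04,
        1.9136e+00]), 'tcp_pos': array([0.4649, 0.0069, 0.0432]), 'orientation': array([ 0.000e+00,  8.603e-01,  5.098e-01, -1.000e-04]), 'wrist_force': array([-0.3975,  0.7653, -2.6406]), 'ft_torque': array([-0.0023,  0.0084, -0.0151]), 'grip_force': np.float64(61.8975), 'finger_gap': np.float64(0.0425)}
F tool [ 0.48 -0.72  0.64] M tool [ 0.006 -0.006  0.015]
```

>>> apply_moves:
  rows:
    - {"xyz":[0,0,1],"turn":[0,0,0],"grip":0.35}
    - {"xyz":[0,0,1],"turn":[0,0,0],"grip":0.35}
    - {"xyz":[0,0,1],"turn":[0,0,0],"grip":0.35}

```text
clock: 7.28
tcp_pos: [0.4649, 0.0068, 0.0422]
orientation: [-0.0, 0.86, 0.51, -0.0]
wrist_force: [-0.4, 0.1, -1.3]
finger_gap: 0.0424
grip_force: 61.9
```

```bash
python3 f.py
```

```text
{'clock': np.float64(7.2833), 'joint_pos': array([-1.5820e-01,  2.5470e-01, -5.3630e-01,  7.8000e-01, -1.0000e-04,
        1.9136e+00]), 'tcp_pos': array([0.4649, 0.0068, 0.0422]), 'orientation': array([-0.000e+00,  8.603e-01,  5.098e-01, -1.000e-04]), 'wrist_force': array([-0.3558,  0.0532, -1.2569]), 'ft_torque': array([-0.0283, -0.0053,  0.015 ]), 'grip_force': np.float64(61.8987), 'finger_gap': np.float64(0.0424)}
F tool [-0.12 -0.34 -0.74] M tool [-0.018 -0.022 -0.015]
```

>>> apply_moves:
  rows:
    - {"xyz":[0,0,0.7],"turn":[0,0,0],"grip":0.35}
    - {"xyz":[0,0,0.7],"turn":[0,0,0],"grip":0.35}
    - {"xyz":[0,0,0.7],"turn":[0,0,0],"grip":0.35}

```text
clock: 7.53
tcp_pos: [0.4651, 0.0068, 0.0416]
orientation: [0.0, 0.86, 0.51, 0.0]
wrist_force: [0.1, -0.1, -2.6]
finger_gap: 0.0425
grip_force: 62.0
```

```bash
python3 f.py|tail -1
```

```text
F tool [-0.08  0.13  0.59] M tool [0.035 0.018 0.004]
```

>>> apply_moves:
  rows:
    - {"xyz":[0,0,0.5],"turn":[0,0,0],"grip":0.35}
    - {"xyz":[0,0,0.5],"turn":[0,0,0],"grip":0.35}
    - {"xyz":[0,0,0.5],"turn":[0,0,0],"grip":0.35}

```text
clock: 7.78
tcp_pos: [0.4652, 0.0068, 0.0414]
orientation: [0.0, 0.86, 0.51, 0.0]
wrist_force: [-0.5, 0.1, 2.9]
finger_gap: 0.0426
grip_force: 62.4
```

```bash
python3 f.py
```

```text
{'clock': np.float64(7.7833), 'joint_pos': array([-1.5820e-01,  2.5570e-01, -5.3740e-01,  7.7730e-01, -1.0000e-04,
        1.9137e+00]), 'tcp_pos': array([0.4652, 0.0068, 0.0414]), 'orientation': array([2.000e-04, 8.604e-01, 5.097e-01, 2.000e-04]), 'wrist_force': array([-0.528 ,  0.1147,  2.9101]), 'ft_torque': array([-0.0196,  0.2084, -0.0781]), 'grip_force': np.float64(62.3948), 'finger_gap': np.float64(0.0426)}
F tool [-0.15 -0.52 -4.91] M tool [ 0.173 -0.117  0.078]
```

Contact now at the expected height. I'll press a little more and look at the balance.

>>> apply_moves:
  rows:
    - {"xyz":[0,0,0.4],"turn":[0,0,0],"grip":0.35}
    - {"xyz":[0,0,0.4],"turn":[0,0,0],"grip":0.35}
    - {"xyz":[0,0,0.4],"turn":[0,0,0],"grip":0.35}

```text
clock: 8.03
tcp_pos: [0.4652, 0.0067, 0.0414]
orientation: [0.0, 0.86, 0.51, 0.0]
wrist_force: [-2.6, 0.7, 6.3]
finger_gap: 0.0427
grip_force: 62.9
```

```bash
python3 f.py
```

```text
{'clock': np.float64(8.0333), 'joint_pos': array([-1.5820e-01,  2.5560e-01, -5.3760e-01,  7.7690e-01, -1.0000e-04,
        1.9137e+00]), 'tcp_pos': array([0.4652, 0.0067, 0.0414]), 'orientation': array([3.000e-04, 8.604e-01, 5.097e-01, 3.000e-04]), 'wrist_force': array([-2.6195,  0.7351,  6.2535]), 'ft_torque': array([ 0.0361,  0.4752, -0.1315]), 'grip_force': np.float64(62.868), 'finger_gap': np.float64(0.0427)}
F tool [-0.61 -2.64 -8.26] M tool [ 0.434 -0.197  0.131]
```

>>> apply_moves:
  rows:
    - {"xyz":[0,0,0],"turn":[0,0,0],"grip":0.35}

```text
clock: 8.12
tcp_pos: [0.4652, 0.0068, 0.0414]
orientation: [0.0, 0.86, 0.51, 0.0]
wrist_force: [-2.5, 0.8, 6.5]
finger_gap: 0.0425
grip_force: 62.9
```

```bash
python3 f.py|tail -1
```

```text
F tool [-0.55 -2.59 -8.47] M tool [ 0.419 -0.125  0.115]
```

The contact is on the +y slope at the rear saddle (Fy −2.6, Mz +0.12). I'll lift, shift −y with a slight positive yaw, and press again.

>>> apply_moves:
  rows:
    - {"xyz":[0,0,-1.5],"turn":[0,0,0],"grip":0.35}
    - {"xyz":[0,-0.4,-1.5],"turn":[0,0,0.006],"grip":0.35}
    - {"xyz":[0,-0.4,-1.5],"turn":[0,0,0.006],"grip":0.35}
    - {"xyz":[0,-0.4,-0.8],"turn":[0,0,0.006],"grip":0.35}
    - {"xyz":[0,-0.4,-0.2],"turn":[0,0,0.006],"grip":0.35}
    - {"xyz":[0,-0.4,0],"turn":[0,0,0.006],"grip":0.35}
    - {"xyz":[0,-0.4,0],"turn":[0,0,0.006],"grip":0.35}
    - {"xyz":[0,-0.4,0],"turn":[0,0,0.006],"grip":0.35}

```text
clock: 8.78
tcp_pos: [0.4651, 0.0068, 0.0414]
orientation: [0.001, 0.862, 0.507, 0.0]
wrist_force: [-1.5, -0.5, 7.7]
finger_gap: 0.0425
grip_force: 62.8
```

```bash
python3 f.py
```

```text
{'clock': np.float64(8.7833), 'joint_pos': array([-1.5790e-01,  2.5510e-01, -5.3810e-01,  7.7650e-01, -4.0000e-04,
        1.9196e+00]), 'tcp_pos': array([0.4651, 0.0068, 0.0414]), 'orientation': array([5.000e-04, 8.618e-01, 5.073e-01, 3.000e-04]), 'wrist_force': array([-1.5222, -0.5443,  7.6967]), 'ft_torque': array([-0.1227,  0.3774,  0.0982]), 'grip_force': np.float64(62.8311), 'finger_gap': np.float64(0.0425)}
F tool [-1.21 -1.06 -9.7 ] M tool [ 0.27  -0.29  -0.099]
```

>>> apply_moves:
  rows:
    - {"xyz":[0,0,-1.5],"turn":[0,0,0],"grip":0.35}
    - {"xyz":[0,-0.3,-1.5],"turn":[0,0,-0.003],"grip":0.35}
    - {"xyz":[0,-0.3,-1.5],"turn":[0,0,-0.003],"grip":0.35}
    - {"xyz":[0,-0.3,-0.8],"turn":[0,0,-0.003],"grip":0.35}
    - {"xyz":[0,-0.3,0],"turn":[0,0,-0.003],"grip":0.35}
    - {"xyz":[0,-0.3,0.5],"turn":[0,0,-0.003],"grip":0.35}
    - {"xyz":[0,-0.3,0.5],"turn":[0,0,-0.003],"grip":0.35}
    - {"xyz":[0,-0.3,0.5],"turn":[0,0,-0.003],"grip":0.35}

```text
clock: 9.45
tcp_pos: [0.4652, 0.0069, 0.0413]
orientation: [0.001, 0.861, 0.508, 0.001]
wrist_force: [-1.7, -1.3, 10.6]
finger_gap: 0.0425
grip_force: 63.2
```

```bash
python3 f.py
```

```text
{'clock': np.float64(9.45), 'joint_pos': array([-1.577e-01,  2.549e-01, -5.388e-01,  7.752e-01, -5.000e-04,
        1.917e+00]), 'tcp_pos': array([0.4652, 0.0069, 0.0413]), 'orientation': array([8.000e-04, 8.611e-01, 5.085e-01, 6.000e-04]), 'wrist_force': array([-1.7463, -1.2914, 10.5637]), 'ft_torque': array([-0.1067,  0.3483,  0.037 ]), 'grip_force': np.float64(63.1947), 'finger_gap': np.float64(0.0425)}
F tool [ -1.97  -0.88 -12.57] M tool [ 0.253 -0.262 -0.037]
```

>>> apply_moves:
  rows:
    - {"xyz":[0,-0.2,0.2],"turn":[0,0,0],"grip":0.35}
    - {"xyz":[0,-0.2,0.4],"turn":[0,0,0],"grip":0.35}
    - {"xyz":[0,-0.2,0.4],"turn":[0,0,0],"grip":0.35}
    - {"xyz":[0,-0.2,0.4],"turn":[0,0,0],"grip":0.35}
    - {"xyz":[0,-0.2,0.4],"turn":[0,0,0],"grip":0.35}

```text
clock: 9.87
tcp_pos: [0.4652, 0.0069, 0.0413]
orientation: [0.001, 0.861, 0.508, 0.001]
wrist_force: [-3.2, -0.8, 13.9]
finger_gap: 0.0425
grip_force: 63.5
```

```bash
python3 f.py; python3 - <<'E'
from h import *
d=snap('scene'); cv2.imwrite('pics/end.png',cv2.resize(d['color'][150:240,230:350],(800,600),interpolation=cv2.INTER_CUBIC))
w=snap('wrist');P=pts(w);s=env.get_state();o=s['orientation'];A=R.from_quat([o[1],o[2],o[3],o[0]])
T=A.inv().apply((P-s['tcp_pos']).reshape(-1,3)).reshape(P.shape)*1000
h=cv2.cvtColor(w['color'],cv2.COLOR_BGR2HSV)
m=((h[...,0]<12)|(h[...,0]>175))&(h[...,1]>100)&(P[...,2]>.03)&(abs(T[...,1])<30)&(T[...,0]<70)
print('tube front',np.percentile(T[m][:,0],[98,99.5]))
for lo in(15,25,35): 
    k=m&(T[...,0]>lo)&(T[...,0]<lo+5)&(abs(T[...,1])<4); print(lo,P[k][:,2].mean())
p=(h[...,2]<85)&(abs(P[...,2]-.01)<.006)&(T[...,0]>47)&(T[...,0]<85)&(abs(T[...,1])<60)
print('plate far edge',np.percentile(T[p][:,0],99.5),np.percentile(T[p][:,1],[.5,99.5]))
E
```

```text
{'clock': np.float64(9.8667), 'joint_pos': array([-1.5770e-01,  2.5450e-01, -5.3930e-01,  7.7450e-01, -6.0000e-04,
        1.9171e+00]), 'tcp_pos': array([0.4652, 0.0069, 0.0413]), 'orientation': array([1.000e-03, 8.611e-01, 5.085e-01, 7.000e-04]), 'wrist_force': array([-3.1585, -0.7804, 13.8715]), 'ft_torque': array([-0.1691,  0.5924,  0.0527]), 'grip_force': np.float64(63.5383), 'finger_gap': np.float64(0.0425)}
F tool [ -2.2   -2.35 -15.88] M tool [ 0.437 -0.434 -0.054]
tube front [48.52380654 48.6871785 ]
15 0.08327803120997071
25 0.08324885054940946
35 0.08337378155252788
plate far edge 63.54636605676661 [-43.32960109  44.51786812]
```

View pics/end.png

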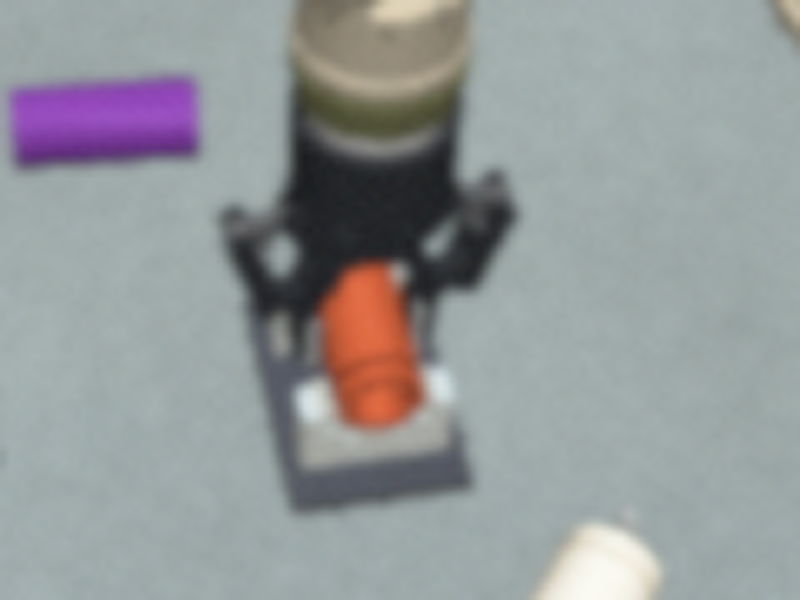

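The picture shows the tube lying in the V-block across both saddles, gripped in the gap. Its top is at 83.3 mm, which is the seated height, it is level, and its end is 14.9 mm from the plate edge where 15 is ideal. One small lateral trim.

>>> apply_moves:
  rows:
    - {"xyz":[0.1,-0.3,0],"turn":[0,0,0],"grip":0.35}
    - {"xyz":[0.1,-0.3,0],"turn":[0,0,0],"grip":0.35}
    - {"xyz":[0.1,-0.3,0],"turn":[0,0,0],"grip":0.35}
    - {"xyz":[0.1,-0.3,0],"turn":[0,0,0],"grip":0.35}

```text
clock: 10.3
tcp_pos: [0.4653, 0.0069, 0.0413]
orientation: [0.001, 0.861, 0.508, 0.001]
wrist_force: [-2.3, -2.1, 12.8]
finger_gap: 0.0425
grip_force: 63.4
```

```bash
python3 f.py
```

```text
{'clock': np.float64(10.3), 'joint_pos': array([-1.5730e-01,  2.5430e-01, -5.3960e-01,  7.7400e-01, -1.1000e-03,
        1.9175e+00]), 'tcp_pos': array([0.4653, 0.0069, 0.0413]), 'orientation': array([1.300e-03, 8.611e-01, 5.084e-01, 8.000e-04]), 'wrist_force': array([-2.2775, -2.0539, 12.7976]), 'ft_torque': array([-0.2814,  0.5227,  0.107 ]), 'grip_force': np.float64(63.434), 'finger_gap': np.float64(0.0425)}
F tool [ -2.9   -0.96 -14.8 ] M tool [ 0.322 -0.499 -0.109]
```

>>> apply_moves:
  rows:
    - {"xyz":[0.1,-0.1,0.12],"turn":[0,0,0],"grip":0.35}
    - {"xyz":[0.1,-0.1,0.12],"turn":[0,0,0],"grip":0.35}
    - {"xyz":[0.1,-0.1,0.12],"turn":[0,0,0],"grip":0.35}
    - {"xyz":[0.1,-0.1,0.12],"turn":[0,0,0],"grip":0.35}
    - {"xyz":[0.1,-0.1,0.12],"turn":[0,0,0],"grip":0.35}
    - {"xyz":[0.1,-0.1,0.12],"turn":[0,0,0],"grip":0.35}

```text
clock: 10.8
tcp_pos: [0.4652, 0.0069, 0.0413]
orientation: [0.001, 0.861, 0.508, 0.001]
wrist_force: [-1.7, -2.4, 13.7]
finger_gap: 0.0424
grip_force: 63.6
```

```bash
python3 f.py; python3 - <<'E'
from h import *
f=env.get_state()['wrist_force'][2]; print(f)
if 12<f<17: print(ticket.hand_in())
E
```

```text
{'clock': np.float64(10.8), 'joint_pos': array([-1.5720e-01,  2.5420e-01, -5.3980e-01,  7.7380e-01, -1.3000e-03,
        1.9178e+00]), 'tcp_pos': array([0.4652, 0.0069, 0.0413]), 'orientation': array([1.500e-03, 8.611e-01, 5.084e-01, 7.000e-04]), 'wrist_force': array([-1.7334, -2.4146, 13.7436]), 'ft_torque': array([-0.3353,  0.6014,  0.1318]), 'grip_force': np.float64(63.555), 'finger_gap': np.float64(0.0424)}
F tool [ -2.96  -0.3  -15.74] M tool [ 0.365 -0.584 -0.134]
13.743550897858144
the job is handed in; nothing more can be done
None
```

The job is handed in at about 10.8 s: the red-brown tube lies centred on both saddles of the near V-block, still gripped and pressed down with about 15 N, the side force near zero, which points to both slopes bearing.

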